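# Clamp the tube rack on the shaker and tighten its hex-socket screw

### The job

Clamp the blue tube rack on the shaker: slide the jaw up until the rack is trapped snugly between jaw and fence, then take the large hex key from the stand, seat it fully home in the socket of the jaw's clamp screw, and only then turn it clockwise until the screw stops. Then pull the key out and put it back upright in its empty hole in the stand, down to its collar. Leave the small key and everything else on the bench where it is.

Things in the scene. Friction and masses are not known exactly. Their poses are not given: they have to be found in the camera images.
- shaker: White orbital shaker, fixed to the bench, 220 x 290 x 95 mm (x, y, to the platform's top). Origin under its centre at bench level, z up. Its y axis is the clamp's closing direction: the jaw stands on the -y half of the aluminium platform, an upright fence (140 x 18 x 40 mm) on its +y edge. No side guides.
- fence_face (a point): Centre of the fence's inner face, 115 mm above the bench, 125 mm along shaker +y from its origin; axes as the shaker's.
- jaw (a joint): Travel of the clamp jaw (m) along shaker +y towards the fence; sliding friction about 8 N, stays where left. The jaw's face meets the shaker's y at -0.075 + value, so with the 120 mm rack pushed against the fence it stops at 0.080. Jaw bar: 150 mm (x) x 50 mm (y) x 38 mm high, standing on the platform, its top 133 mm above the bench.
- jaw_face (a point): Middle of the jaw's rack-side face, 20 mm above the platform; moves with the jaw, axes as the shaker's.
- fin_top (a point): Top centre of the jaw's dark upright fin, the grip to slide it by: 12 mm thick along shaker x, 34 mm long along shaker y, standing 35 mm above the jaw bar's top. It lies 40 mm to -x of the jaw's middle, 80 mm from the screw's axis. Axes as the shaker's.
- screw (a joint): Turn of the clamp screw (rad), growing clockwise seen from above; it is loose at the start (0 to 0.3) and stops, tight, at 1.1. Friction about 0.12 N m; stays where left.
- socket_mouth (a point): Centre of the socket's mouth on the clamp screw, 134 mm above the bench, flush with the jaw's top. Hexagonal socket 15.6 mm across flats, 15 mm deep (the top 3 mm countersunk), in a hexagonal head 34 mm across flats, sunk in a 40 mm square well in the jaw. z up; x points to a corner of the socket (the head's corners lie in line with it) and turns with the screw.
- socket_floor (a point): Centre of the socket's flat floor, 119 mm above the bench, 15 mm below the mouth; axes turn with the screw as those of the mouth. The screw moves with the jaw.
- rack: Loose tube rack, blue foot and white top with holes and some microtubes: 80 x 120 mm, 58 mm high over the tubes, 0.25 to 0.5 kg, lying on the platform between jaw and fence, its long side along shaker y within a few degrees. Origin under its centre, z up.
- large_key: Large hex key, the one that fits: 14 mm hexagonal steel shaft, nose tapered over its lowest 5 mm, grey bar handle 75 x 16 x 22 mm across the top (86 to 108 mm above the tip). Origin at the tip's centre, z up the shaft, x along the handle and towards a hexagon corner. 28 mm collar, underside 45 mm above the tip. Starts upright in the stand on its collar, tip 10 mm above the bench. 0.1 to 0.2 kg.
- large_key_grip (a point): Middle of the large key's handle, 97 mm above its tip; axes as the key's. The key enters the socket when turned to within about 10 degrees of a fit (six fits a turn) and has about 13 degrees of play, either way, when turning the screw.
- small_key: Small hex key, too small for the screw: 8 mm shaft, handle 50 mm long and 16 mm thick, otherwise built as the large one; stands in the other hole. Not to be moved.
- stand: White block for the keys, fixed to the bench, 60 x 160 x 55 mm; origin under its centre, z up, two upright round through-holes 19 mm in diameter at 50 mm to -y and +y of its centre. Either key may be in either hole.
- stand_hole0 (a point): Mouth of the stand's hole on its -y side, at its top, 55 mm above the bench.
- stand_hole1 (a point): Mouth of the stand's hole on its +y side, at its top, 55 mm above the bench.
- beaker: Bystander: glass beaker, 66 mm wide, 90 mm tall, behind the stand; origin under its centre.
- tube: Bystander: capped plastic tube lying in front of the stand, 87 mm long, 17 mm thick; origin under its middle.
- reagent: Bystander: amber bottle, 68 mm wide, 150 mm tall; origin under its centre.
- tip_tray: Bystander: white divided tray, 90 x 130 x 45 mm; origin under its centre.
- pipette: Bystander: white and blue pipette lying on the bench, 230 mm long, 26 mm thick; origin under its middle.
- jar: Bystander: white jar, 60 mm wide, 75 mm tall; origin under its centre.
Not all that is in view belongs to the job. Leave any brown look-alike of the large_key alone. Leave any purple look-alike of the stand alone.

How it is judged:
By the outcome, as a careful person would: the job done as asked, in the order asked, and still so for the second after the job is handed in, with the robot touching nothing.
It also fails if it takes over 72 s, if anything falls off the work surface, if the arm or the gripper's body presses on something with over 40 N, if the wrist force passes 120 N, or if a joint passes its speed limit or range.

### The arm

A 7-joint arm with a two-finger parallel gripper is mounted at the origin on the work surface. World frame = base frame: x ahead of the robot, y to its left, z up, the work surface at z = 0. Lengths are in mm, angles in rad, forces in N, time in s.
With the tool pointing down it reaches from about 425 to 1025 mm from the base axis. Payload 9.4 kg.
Tool frame: the origin (TCP) lies on the centre line of the jaws, within the pads' length; the fingertips stand 19 mm ahead of it and the grasp point (between the pads) is the TCP; z points along the fingers, y is the line along which they close (so a half turn about z gives the same grasp; the last joint's range is limited). The gripper opens to 93 mm and grips with 3 to 60 N. Pads are 15 mm wide; open, the fingers measure 128 mm over their backs; the gripper's body (75 mm by 188 mm) begins 65 mm behind the grasp point.
Start: joints at [-1.203, 0.599, -0.003, 1.599, 0.002, 0.943, -0.08], TCP at [311.955, 654.453, 237.618] pointing down, gripper open.
Joint ranges: [-2.57, 2.57], [-0.35, 1.97], [-1.29, 1.29], [0.11, 2.56], [-1.05, 4.19], [0.11, 1.86], [-2.63, 2.63]. Speed limits (rad/s): [2.22, 2.22, 3.01, 3.01, 3.14, 3.14, 3.14].

### API

Orientations are given as a unit quaternion [w, x, y, z].
In Python, from cell import monitor, viewer, hand_in gives the robot as it stands.
- The arm moves only by the shell command python3 -m crank 'ROWS'. ROWS is text: rows parted by semicolons, each of 7 numbers parted by spaces: the opening, from -1 (shut) to 1 (fully open), then the shift along the tool's x, y, z in mm, then the turn, a rotation vector about the tool's x, y, z in degrees. In form: hand tx ty tz rx ry rz; .... A call has exactly 5 rows; each row shifts and turns the commanded pose from where the row before left it, along the tool's axes as they then stand; what a row does not reach is not made up. A row lasts 1/10 s, in which the tool goes at most 50 mm and 8.59 degrees, less where a joint would pass 70% of its speed; a pose out of reach is approached as far as the arm can. A call with a gripper value outside its range is refused whole. The fingers move at their own pace and stop on an object; the grip force is fixed at half the most. Time passes only in rows, so rows that do not move let the fingers close, or fill a call up. It gives the time, the measured TCP pose, the force, the opening and the grip force at its end, in the units of the state.
- monitor.get_state(): the state, without advancing time (a new reading comes with each control period).
- viewer.snapshot(name): name is "scene" or "top"; returns a dict with "frame" (480x640x3 uint8, red, green, blue), "camera_matrix" (3x3 intrinsics, pixels), "R" (3x3) and "t" (3): a world point X has camera coordinates R X + t. Camera axes: x right, y down, z forward; pixel columns grow to the right and rows downward; lengths in mm; the calibration is good to about 2 mm. A picture is of the moment at which its call begins. There is no depth.
- hand_in(): hands the job in; it is judged then, once.
The state is a dict: "time_s": time; "joints": joint angles; "qvel": joint speeds; "effort": joint torques, N m; "position": TCP position; "tool_rot": TCP orientation; "ft_force": force on the tool from outside, world axes, zero at the start; "moment": the same for the moment, N m; "finger_gap": opening from 0.0 (shut) to 1.0 (fully open); "finger_force": force on a finger pad.
Only numpy, scipy, OpenCV 4.12 (cv2) and the standard library are available. Lean on these libraries where they do the work, as an engineer would, in place of code of your own. Each camera call takes 0.05 s, during which the arm holds its last target. There are 200 camera calls.

## Working session

There is one attempt and no reset: what is moved stays moved. The work goes in short steps, Python scripts to look and compute and a shell command to move; the robot and the scene stay as the last step left them, time stands still between calls to the robot, and variables do not carry over. Pictures are saved under pics/ and viewed, at most 10 in all, crops included, and the job is handed in when it is done.

```bash
mkdir -p pics; ls; python3 - <<'E'
from cell import monitor, viewer
import cv2
print(monitor.get_state())
for n in("scene","top"):
    s=viewer.snapshot(n); cv2.imwrite(f"pics/{n}0.png",s["frame"][:,:,::-1]); print(s["camera_matrix"],s["R"],s["t"])
E
```

```text
pics
{'time_s': 0.0, 'joints': array([-1.20269097,  0.60012479, -0.0025521 ,  1.60009321,  0.00178747,
        0.94289944, -0.07983912]), 'qvel': array([ 1.77193464e-03, -4.66293938e-04,  4.83192183e-04, -1.29715173e-04,
       -3.43381097e-04, -4.58409518e-05, -1.07967467e-03]), 'effort': array([ 4.98923837e-04, -7.65084672e+01,  1.49678651e+00, -2.52353078e+01,
       -5.25593245e-02,  1.69513514e-02,  1.40764323e-04]), 'position': array([311.76954047, 654.05275571, 236.77315051]), 'tool_rot': array([-1.06346741e-04,  2.20564291e-01,  9.75372141e-01, -7.53793427e-04]), 'ft_force': array([-1.2236856 , -0.59468648, -0.31366206]), 'moment': array([-0.02452421, -0.02467541, -0.00587561]), 'finger_force': 0.0, 'finger_gap': 1.0010069273219344}
[[478.35342806   0.         328.67466877]
 [  0.         478.35342806 239.25931684]
 [  0.           0.           1.        ]] [[ 0.80263075  0.5962498  -0.01643369]
 [ 0.44534777 -0.61736986 -0.64847499]
 [-0.39679875  0.51316726 -0.76105855]] [-439.8533333  -135.21298392 1424.95146811]
[[596.90925375   0.         325.96685979]
 [  0.         596.90925375 247.05987194]
 [  0.           0.           1.        ]] [[ 0.02205786 -0.99974827 -0.00410424]
 [-0.98836413 -0.02118834 -0.15062337]
 [ 0.15049849  0.00737891 -0.9885827 ]] [  13.24918421  527.11001606 1434.73456554]
```

View pics/scene0.png

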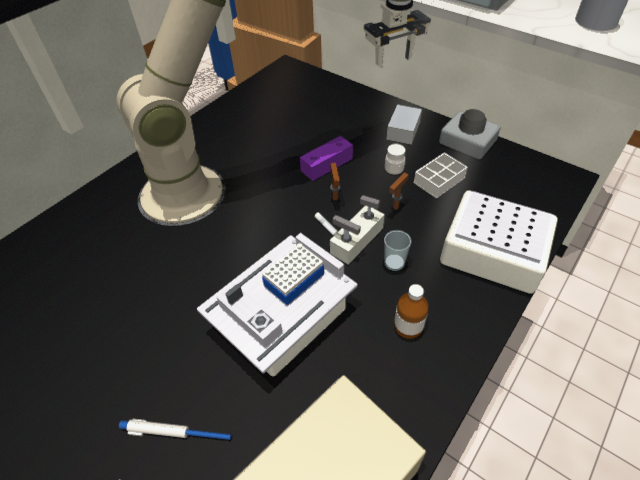

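View pics/top0.png

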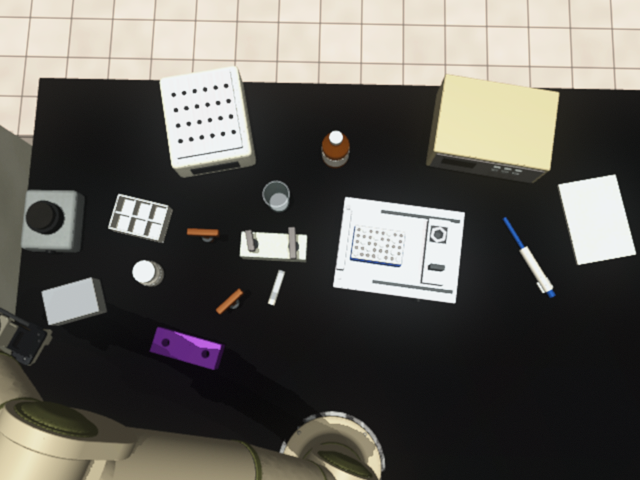

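The scene view shows the shaker with its rack, and the stand next to it. In the top view the fin is at about (436,267), the screw at (438,234), the large key at about (293,242) and the small key at about (251,240). I'll enlarge both views.

```bash
cat > h.py <<'E'
from cell import monitor, viewer
import numpy as np, cv2
def ray(s,u,v,z):
    K,R,t=s["camera_matrix"],s["R"],s["t"]
    d=R.T@np.linalg.inv(K)@np.array([u,v,1.]); c=-R.T@t
    return c+d*(z-c[2])/d[2]
def proj(s,X):
    p=s["camera_matrix"]@(s["R"]@np.asarray(X,float)+s["t"]); return p[:2]/p[2]
def crop(name,out,x0,y0,x1,y1,k):
    s=viewer.snapshot(name); im=s["frame"][y0:y1,x0:x1,::-1]
    cv2.imwrite(out,cv2.resize(im,None,fx=k,fy=k,interpolation=cv2.INTER_CUBIC)); return s
def st():
    s=monitor.get_state(); R=cv2_rot(s["tool_rot"]); 
    print(round(s["time_s"],2),s["position"].round(1),"yaw of tool x,y:",np.degrees(np.arctan2(R[1,0],R[0,0])).round(2),np.degrees(np.arctan2(R[1,1],R[0,1])).round(2),"F",s["ft_force"].round(1),"gap",round(s["finger_gap"]*93,1),"tilt",R[:2,2].round(4))
    return s,R
def cv2_rot(q):
    from scipy.spatial.transform import Rotation
    return Rotation.from_quat([q[1],q[2],q[3],q[0]]).as_matrix()
E
python3 - <<'E'
from h import *
crop("top","pics/t1.png",235,190,475,310,3.33)
crop("scene","pics/s1.png",190,180,410,375,3)
st()
E
```

```text
0.2 [311.9 654.2 237.1] yaw of tool x,y: 154.52 64.52 F [-0.4  0.3 -0.7] gap 93.0 tilt [-0.0003 -0.0009]
```

View pics/t1.png

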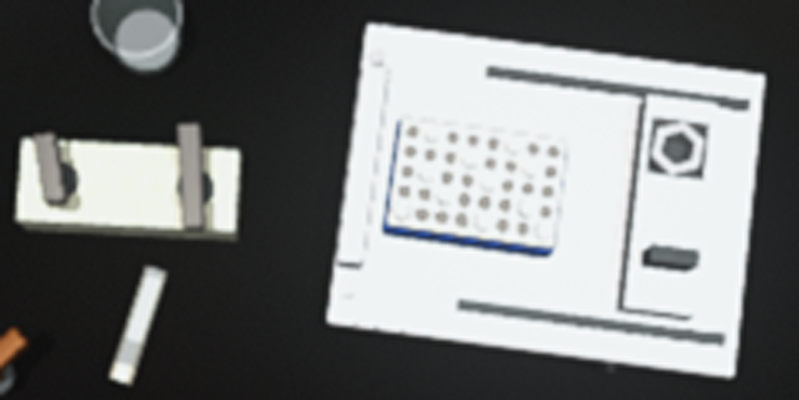

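View pics/s1.png

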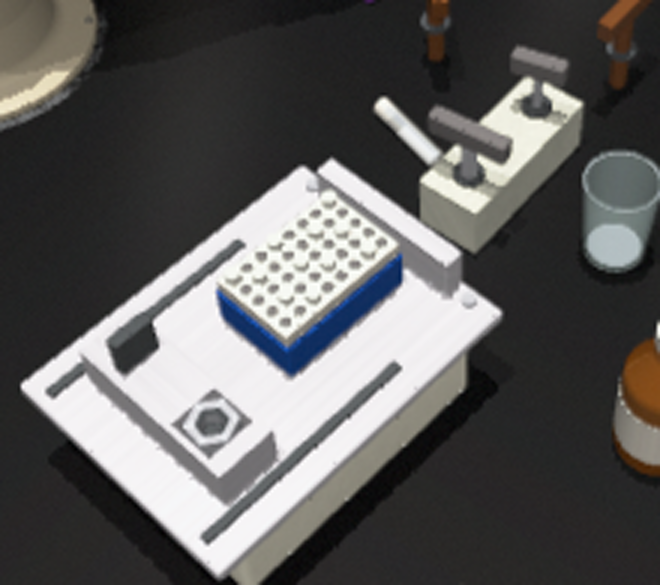

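The crops show the shaker's platform, the rack near the fence, the fin at t1 (670,258), the socket at (678,149) and the large key handle running from (190,124) to (194,227). I'll convert these to world positions.

```bash
python3 - <<'E'
from h import *
T=viewer.snapshot("top");S=viewer.snapshot("scene")
k=3.33
t=lambda u,v,z:ray(T,235+(u+.5)/k-.5,190+(v+.5)/k-.5,z)
s=lambda u,v,z:ray(S,190+(u+.5)/3-.5,180+(v+.5)/3-.5,z)
C=[t(*p,95) for p in((365,23),(765,73),(735,377),(327,322))]
for c in C: print("corner",c.round(1))
Cs=[s(*p,95) for p in((303,167),(500,315),(226,578),(23,386))]
for c in Cs: print("cornerS",c.round(1))
c=np.mean(C,0);d=(C[0]+C[3]-C[1]-C[2]);print("top ctr",c.round(1),"ydir deg",np.degrees(np.arctan2(d[1],d[0])))
c=np.mean(Cs,0);d=(Cs[0]+Cs[1]-Cs[2]-Cs[3]);print("scene ctr",c.round(1),"ydir deg",np.degrees(np.arctan2(d[1],d[0])))
print("socket",t(678,149,134).round(1),s(211,424,134).round(1))
print("fin",t(668,250,168).round(1),s(133,337,168).round(1))
a,b=t(189,124,118),t(194,227,118);print("key",a.round(1),b.round(1),((a+b)/2).round(1),np.degrees(np.arctan2(*(a-b)[1::-1])))
a,b=s(436,113,118),s(506,150,118);print("keyS",a.round(1),b.round(1),((a+b)/2).round(1))
print("rack corners z~150",[t(*p,150).round(0)[:2] for p in((402,117),(567,143),(553,248),(390,228))])
Q=[t(*p,55) for p in((22,138),(241,149),(238,234),(16,222))];print("stand",[q.round(0)[:2] for q in Q],np.mean(Q,0).round(1))
E
```

```text
corner [642.2 -17.   95. ]
corner [ 611.4 -305.5   95. ]
corner [ 392.7 -281.6   95. ]
corner [425.2   6.   95. ]
cornerS [428.2   5.9  95. ]
cornerS [644.  -21.3  95. ]
cornerS [ 617.  -302.9   95. ]
cornerS [ 397.  -278.6   95. ]
top ctr [ 517.9 -149.5   95. ] ydir deg 83.72872020300908
scene ctr [ 521.5 -149.2   95. ] ydir deg 84.12315689495335
socket [ 547.6 -235.4  134. ] [ 549.7 -235.5  134. ]
fin [ 472.4 -222.1  168. ] [ 476.9 -228.4  168. ]
key [561.  106.4 118. ] [487.8 100.7 118. ] [524.4 103.5 118. ] 4.496299189786101
keyS [494.3 102.  118. ] [564.5 102.  118. ] [529.4 102.  118. ]
rack corners z~150 [array([563., -42.]), array([ 547., -156.]), array([ 474., -147.]), array([486., -35.])]
stand [array([560., 234.]), array([555.,  72.]), array([492.,  72.]), array([497., 235.])] [525.8 153.2  55. ]
```

```bash
A='1 0 0 0 0 0 7.06;1 0 0 0 0 0 7.06;1 0 0 0 0 0 7.06;1 0 0 0 0 0 7.06;1 0 0 0 0 0 7.06' 
python3 -m crank '1 0 0 0 0 0 7.06;1 0 0 0 0 0 7.06;1 0 0 0 0 0 7.06;1 0 0 0 0 0 7.06;1 0 0 0 0 0 7.06'
python3 -m crank '1 0 0 0 0 0 7.06;1 0 0 0 0 0 7.06;1 0 0 0 0 0 7.06;1 0 0 0 0 0 7.06;1 0 0 0 0 0 7.06'
python3 -c "from h import *;st()"
```

```text
time_s: 0.8
position: [311.9, 654.4, 237.6]
tool_rot: [-0.0, 0.508, 0.861, -0.0]
ft_force: [-0.7, 0.2, -0.4]
finger_gap: 1.004
finger_force: 0.0
time_s: 1.3
position: [311.8, 654.5, 237.6]
tool_rot: [-0.0, 0.745, 0.667, -0.0]
ft_force: [-0.4, -0.4, 0.3]
finger_gap: 0.999
finger_force: 0.0
1.3 [311.8 654.5 237.6] yaw of tool x,y: 83.64 -6.36 F [-0.4 -0.4  0.3] gap 92.9 tilt [-0.0001 -0.    ]
```

```bash
python3 -m crank '1 -42.9 12.5 0 0 0 0;1 -42.9 12.5 0 0 0 0;1 -42.9 12.5 0 0 0 0;1 -42.9 12.5 0 0 0 0;1 -42.9 12.5 0 0 0 0' >/dev/null
python3 -m crank '1 -42.9 12.5 0 0 0 0;1 -42.9 12.5 0 0 0 0;1 -42.9 12.5 0 0 0 0;1 -42.9 12.5 0 0 0 0;1 -42.9 12.5 0 0 0 0'|grep posi
python3 -m crank '1 -42.9 12.5 0 0 0 0;1 -42.9 12.5 0 0 0 0;1 -42.9 12.5 0 0 0 0;1 -42.9 12.5 0 0 0 0;1 -42.9 12.5 0 0 0 0' >/dev/null
python3 -m crank '1 -42.9 12.5 0 0 0 0;1 -42.9 12.5 0 0 0 0;1 -42.9 12.5 0 0 0 0;1 -42.9 12.5 0 0 0 0;1 -42.9 12.5 0 0 0 0'|grep posi
python3 -c "from h import *;st()"
```

```text
position: [390.9, 213.0, 237.9]
position: [469.8, -227.1, 237.8]
3.3 [ 469.8 -227.1  237.8] yaw of tool x,y: 83.92 -6.08 F [1.  1.2 0.6] gap 93.2 tilt [0.0006 0.0001]
```

```bash
python3 -m crank '1 0 0 15 0 0 0;1 0 0 20 0 0 0;1 0 0 20 0 0 0;1 0 0 13 0 0 0;1 0 0 0 0 0 0' |egrep 'pos|for'
python3 -m crank '-1 0 0 0 0 0 0;-1 0 0 0 0 0 0;-1 0 0 0 0 0 0;-1 0 0 0 0 0 0;-1 0 0 0 0 0 0' 
python3 -c "from h import *;st()"
```

```text
position: [469.0, -224.9, 168.4]
ft_force: [0.2, 0.0, 0.7]
finger_force: 0.0
time_s: 4.3
position: [469.8, -225.2, 170.0]
tool_rot: [0.0, 0.744, 0.669, 0.0]
ft_force: [-0.2, 0.5, -0.1]
finger_gap: 0.62
finger_force: 0.0
4.3 [ 469.8 -225.2  170. ] yaw of tool x,y: 83.92 -6.08 F [-0.2  0.5 -0.1] gap 57.6 tilt [ 0.0007 -0.0001]
```

```bash
python3 -m crank '-1 0 0 0 0 0 0;-1 0 0 0 0 0 0;-1 0 0 0 0 0 0;-1 0 0 0 0 0 0;-1 0 0 0 0 0 0' >/dev/null
python3 -m crank '-1 0 0 0 0 0 0;-1 0 0 0 0 0 0;-1 0 0 0 0 0 0;-1 0 0 0 0 0 0;-1 0 0 0 0 0 0' 
python3 -c "from h import *;st()"
```

```text
time_s: 5.3
position: [470.1, -225.3, 169.6]
tool_rot: [0.0, 0.744, 0.669, 0.0]
ft_force: [3.9, -0.2, -4.8]
finger_gap: 0.122
finger_force: 30.0
5.3 [ 470.1 -225.3  169.6] yaw of tool x,y: 83.92 -6.08 F [ 3.9 -0.2 -4.8] gap 11.4 tilt [ 0.0007 -0.0003]
```

```bash
python3 -m crank '-1 4 0 0 0 0 0;-1 8 0 0 0 0 0;-1 8 0 0 0 0 0;-1 8 0 0 0 0 0;-1 8 0 0 0 0 0' |egrep 'pos|for|gap'
python3 -m crank '-1 6 0 0 0 0 0;-1 4 0 0 0 0 0;-1 4 0 0 0 0 0;-1 2 0 0 0 0 0;-1 0 0 0 0 0 0' |egrep 'pos|for|gap'
python3 - <<'E'
from h import *
st();crop("top","pics/t2.png",325,190,475,310,4)
E
```

```text
position: [473.8, -191.5, 169.7]
ft_force: [4.3, -8.6, -8.1]
finger_gap: 0.122
finger_force: 30.0
position: [475.6, -175.2, 169.7]
ft_force: [4.5, -7.1, -8.0]
finger_gap: 0.127
finger_force: 30.0
6.3 [ 475.6 -175.2  169.7] yaw of tool x,y: 83.86 -6.14 F [ 4.5 -7.1 -8. ] gap 11.8 tilt [ 0.0015 -0.0027]
```

View pics/t2.png

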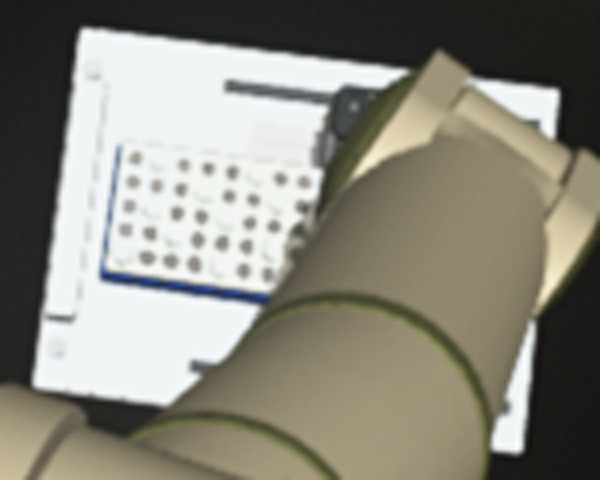

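The arm hides the jaw in this view. The rack still stands about 10 mm from the fence, so I'll push on and watch the force.

```bash
python3 -m crank '-1 2 0 0 0 0 0;-1 2 0 0 0 0 0;-1 2 0 0 0 0 0;-1 1 0 0 0 0 0;-1 0 0 0 0 0 0' |egrep 'pos|for'
python3 -m crank '-1 1 0 0 0 0 0;-1 1 0 0 0 0 0;-1 1 0 0 0 0 0;-1 0 0 0 0 0 0;-1 0 0 0 0 0 0' |egrep 'pos|for'
python3 -m crank '-1 1 0 0 0 0 0;-1 0 0 0 0 0 0;-1 1 0 0 0 0 0;-1 0 0 0 0 0 0;-1 0 0 0 0 0 0' |egrep 'pos|for'
python3 -c "from h import *;st()"
```

```text
position: [476.4, -169.1, 169.7]
ft_force: [3.8, -10.1, -8.3]
finger_force: 30.0
position: [476.7, -166.2, 169.7]
ft_force: [3.4, -11.0, -9.4]
finger_force: 30.0
position: [476.9, -164.3, 169.7]
ft_force: [3.7, -10.0, -9.1]
finger_force: 30.0
7.85 [ 476.9 -164.3  169.7] yaw of tool x,y: 83.8 -6.2 F [  3.7 -10.   -9.1] gap 11.9 tilt [ 0.0019 -0.0038]
```

```bash
for i in 1; do
python3 -m crank '-1 1 0 0 0 0 0;-1 0 0 0 0 0 0;-1 1 0 0 0 0 0;-1 0 0 0 0 0 0;-1 0 0 0 0 0 0' |egrep 'pos|ft_for'; done
python3 -m crank '-1 1 0 0 0 0 0;-1 0 0 0 0 0 0;-1 1 0 0 0 0 0;-1 0 0 0 0 0 0;-1 0 0 0 0 0 0' |egrep 'pos|ft_for'
python3 -m crank '-1 1 0 0 0 0 0;-1 0 0 0 0 0 0;-1 0.5 0 0 0 0 0;-1 0 0 0 0 0 0;-1 0 0 0 0 0 0' |egrep 'pos|ft_for'
```

```text
position: [476.9, -163.7, 169.7]
ft_force: [3.6, -16.0, -10.4]
position: [476.9, -163.5, 169.7]
ft_force: [2.6, -22.9, -13.0]
position: [477.0, -163.3, 169.7]
ft_force: [1.5, -27.1, -14.6]
```

```bash
python3 -m crank '-1 -2 0 0 0 0 0;-1 -2 0 0 0 0 0;-1 0 0 0 0 0 0;-1 0 0 0 0 0 0;-1 0 0 0 0 0 0' |egrep 'pos|ft_for'
python3 -m crank '1 0 0 0 0 0 0;1 0 0 0 0 0 0;1 0 0 0 0 0 0;1 0 0 0 0 0 0;1 0 0 0 0 0 0' |egrep 'pos|ft_for'
python3 -m crank '1 0 0 -10 0 0 0;1 0 0 -15 0 0 0;1 0 0 -15 0 0 0;1 0 0 -15 0 0 0;1 0 0 -15 0 0 0' |egrep 'pos|ft_for'
python3 -c "from h import *;st()"
```

```text
position: [476.9, -163.6, 169.7]
ft_force: [3.6, -13.0, -9.6]
position: [476.5, -159.8, 169.7]
ft_force: [-0.1, 0.8, 0.5]
position: [476.5, -160.1, 241.0]
ft_force: [0.3, -0.7, 0.4]
10.85 [ 476.5 -160.1  241. ] yaw of tool x,y: 83.91 -6.09 F [ 0.3 -0.7  0.4] gap 86.8 tilt [ 0.0003 -0.    ]
```

```bash
python3 - <<'E'
from h import *
T=crop("top","pics/t3.png",270,210,320,270,8);S=crop("scene","pics/s3.png",325,205,375,265,8)
a=cv2.imread("pics/t3.png");b=cv2.imread("pics/s3.png");cv2.imwrite("pics/k3.png",np.hstack([a,b]))
E
```

```text
(no output)
```

View pics/k3.png

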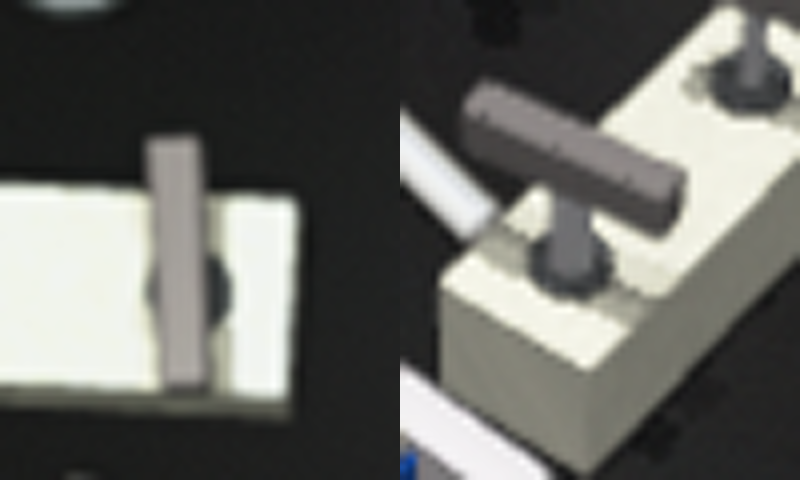

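The top-view half shows the handle's top face with end midpoints at (172,137) and (184,386). In the scene half the top face's centre is at about local (173,145).

```bash
python3 - <<'E'
from h import *
T=viewer.snapshot("top");S=viewer.snapshot("scene")
t=lambda u,v,z:ray(T,270+(u+.5)/8-.5,210+(v+.5)/8-.5,z)
s=lambda u,v,z:ray(S,325+(u+.5)/8-.5,205+(v+.5)/8-.5,z)
a,b=t(172,137,118),t(184,386,118);print(a,b,(a+b)/2,np.degrees(np.arctan2(*(a-b)[1::-1])))
a,b=s(76,99,118),s(270,189,118);print(a,b,(a+b)/2,np.degrees(np.arctan2(*(b-a)[1::-1])))
for n,p in(("collar t",t(189,290,60)),("collar s",s(170,255,60))):print(n,p)
for n,p in(("edge t",t(157,200,118)-t(207,200,118)),):print(n,p)
print("stand corners",[t(*p,55).round(1) for p in((298,200),(290,400))],[s(*p,55).round(1) for p in((42,283),(188,370))])
print(monitor.get_state()["joints"].round(2))
E
```

```text
[561.49463331 107.2399482  118.        ] [487.78279969 101.46275543 118.        ] [524.6387165  104.35135181 118.        ] 4.48141732027605
[491.56788185 101.75999175 118.        ] [561.74396707 105.99989495 118.        ] [526.65592446 103.87994335 118.        ] 3.4574971382714184
collar t [525.00784305 104.5225213   60.        ]
collar s [524.00340612 107.67959139  60.        ]
edge t [-0.31308396 14.66466924  0.        ]
stand corners [array([554.4,  72.3,  55. ]), array([492.5,  73. ,  55. ])] [array([495.1,  77.6,  55. ]), array([553.7,  75.6,  55. ])]
[-0.14  0.36  0.47  2.12 -0.25  0.72  0.39]
```

```bash
python3 -m crank '1 26.8 2 0 0 0 0;1 26.8 2 0 0 0 0;1 26.8 2 0 0 0 0;1 26.8 2 0 0 0 0;1 26.8 2 0 0 0 0' >/dev/null
python3 -m crank '1 26.8 2 0 0 0 0;1 26.8 2 0 0 0 0;1 26.8 2 0 0 0 0;1 26.8 2 0 0 0 0;1 26.8 2 0 0 0 0' >/dev/null
python3 -m crank '1 0 0 0 0 0 -6.69;1 0 0 0 0 0 -6.69;1 0 0 0 0 0 -6.69;1 0 0 0 0 0 -6.69;1 0 0 0 0 0 -6.69' >/dev/null
python3 -m crank '1 0 0 0 0 0 -6.69;1 0 0 0 0 0 -6.69;1 0 0 0 0 0 -6.69;1 0 0 0 0 0 -6.69;1 0 0 0 0 0 -6.69' >/dev/null
python3 -m crank '1 0 0 0 0 0 -6.69;1 0 0 0 0 0 -6.69;1 0 0 0 0 0 -6.69;1 0 0 0 0 0 -6.69;1 0 0 0 0 0 -6.69' >/dev/null
python3 -c "from h import *;s,_=st();print(s['joints'].round(2))"
```

```text
13.55 [524.3 104.2 238.7] yaw of tool x,y: -175.45 94.55 F [1.  0.3 0.4] gap 92.9 tilt [-0.0016 -0.0002]
[-0.28  0.37 -0.03  2.03  0.02  0.74  1.33]
```

```bash
python3 -m crank '1 0 0 30 0 0 0;1 0 0 35 0 0 0;1 0 0 35 0 0 0;1 0 0 20 0 0 0;1 0 0 13 0 0 0' |egrep 'pos|for'
python3 -m crank '-1 0 0 0 0 0 0;-1 0 0 0 0 0 0;-1 0 0 0 0 0 0;-1 0 0 0 0 0 0;-1 0 0 0 0 0 0' |egrep 'pos|for'
python3 -m crank '-1 0 0 0 0 0 0;-1 0 0 0 0 0 0;-1 0 0 0 0 0 0;-1 0 0 0 0 0 0;-1 0 0 0 0 0 0' >/dev/null
python3 -m crank '-1 0 0 0 0 0 0;-1 0 0 0 0 0 0;-1 0 0 0 0 0 0;-1 0 0 0 0 0 0;-1 0 0 0 0 0 0' |egrep 'pos|for|gap'
python3 -c "from h import *;st()"
```

```text
position: [523.6, 104.0, 104.2]
ft_force: [0.8, -0.7, 0.1]
finger_force: 0.0
position: [525.2, 104.4, 107.5]
ft_force: [-0.1, -1.0, 0.3]
finger_force: 0.0
position: [524.7, 104.3, 106.6]
ft_force: [-0.0, -0.5, -1.0]
finger_gap: 0.171
finger_force: 30.0
15.55 [524.7 104.3 106.6] yaw of tool x,y: -175.73 94.27 F [-0.  -0.5 -1. ] gap 15.9 tilt [-0.0002 -0.0001]
```

```bash
python3 -m crank '-1 0 0 -10 0 0 0;-1 0 0 -20 0 0 0;-1 0 0 -35 0 0 0;-1 0 0 -35 0 0 0;-1 0 0 -35 0 0 0' |egrep 'pos|for'
python3 -m crank '-1 0 0 -25 0 0 0;-1 0 0 -15 0 0 0;-1 0 0 0 0 0 0;-1 0 0 0 0 0 0;-1 0 0 0 0 0 0' |egrep 'pos|for'
python3 - <<'E'
from h import *
st()
crop("top","pics/t4.png",385,205,450,285,7);crop("scene","pics/s4.png",215,255,330,335,7)
a=cv2.imread("pics/t4.png");b=cv2.imread("pics/s4.png")[:,:];print(a.shape,b.shape)
b=b[:,140:480];cv2.imwrite("pics/k4.png",np.hstack([a,b]))
E
```

```text
position: [524.4, 104.2, 243.6]
ft_force: [2.0, -0.2, -1.5]
finger_force: 30.0
position: [524.2, 104.1, 280.7]
ft_force: [-0.5, -0.3, -2.6]
finger_force: 30.0
16.55 [524.2 104.1 280.7] yaw of tool x,y: -175.73 94.27 F [-0.5 -0.3 -2.6] gap 15.8 tilt [-0.0016 -0.0005]
(560, 455, 3) (560, 805, 3)
```

View pics/k4.png

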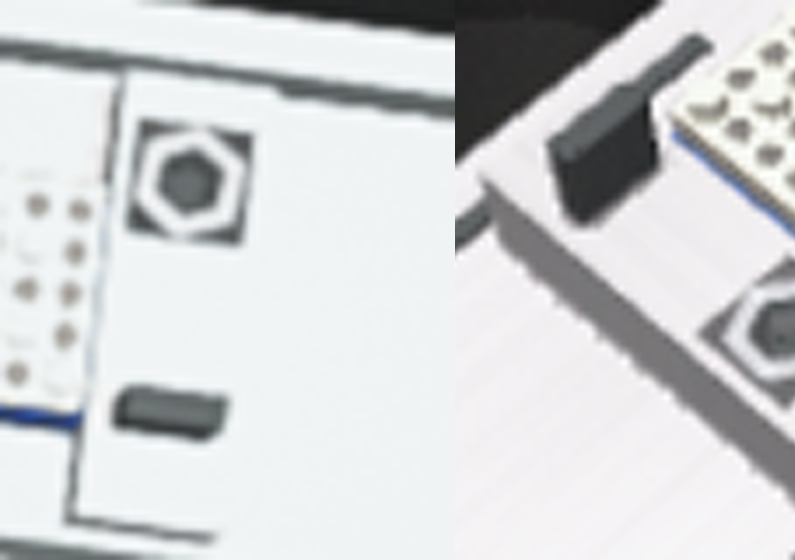

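The jaw sits against the rack. In the top view the screw's hexagon is at local (190,182), inside its dark well. I'll measure its centre and angle from the ring contours.

```bash
cat > hexa.py <<'E'
from h import *
def hexm(name,box,k=8,show=True):
    x0,y0,x1,y1=box; s=viewer.snapshot(name)
    g=cv2.cvtColor(s["frame"],cv2.COLOR_RGB2GRAY)[y0:y1,x0:x1]
    g=cv2.resize(g,None,fx=k,fy=k,interpolation=cv2.INTER_CUBIC)
    m=(g<165).astype(np.uint8)
    cs,hi=cv2.findContours(m,cv2.RETR_CCOMP,cv2.CHAIN_APPROX_NONE)
    for c in cs:
        A=cv2.contourArea(c)/k/k
        if A<20 or A>1500: continue
        P=np.array([ray(s,x0+(u+.5)/k-.5,y0+(v+.5)/k-.5,134)[:2] for u,v in c[:,0]])
        # area centroid in world
        M=cv2.moments(P.astype(np.float32).reshape(-1,1,2)); ctr=np.array([M["m10"],M["m01"]])/M["m00"]
        d=P-ctr; th=np.arctan2(d[:,1],d[:,0]); r=np.hypot(*d.T)
        tt=np.radians(np.arange(0,360)); o=np.argsort(th); rr=np.interp(tt,th[o],r[o],period=2*np.pi)
        h6=(rr*np.exp(-6j*tt)).mean(); h4=(rr*np.exp(-4j*tt)).mean()
        print(name,"area",round(A),"ctr",ctr.round(1),"meanr",rr.mean().round(1),"corner deg mod60",round(-np.degrees(np.angle(h6))/-6%60,1),"amp6",round(abs(h6),2),"amp4",round(abs(h4),2),"corner4",round(np.degrees(np.angle(h4))/-4%90,1))
E
sed -i 's/round(-np.degrees(np.angle(h6))\/-6%60,1)/round((-np.degrees(np.angle(h6))\/6)%60,1)/' hexa.py
python3 - <<'E'
from hexa import *
hexm("top",(398,217,426,246)); hexm("scene",(300,280,348,325))
T=viewer.snapshot("top");S=viewer.snapshot("scene")
print(proj(S,(554,-174,134)),proj(T,(554,-174,134)))
print("well",np.mean([ray(T,385+u/7-.4,205+v/7-.4,133) for u,v in((138,120),(256,135),(243,243),(127,230))],0))
E
```

```text
top area 65 ctr [ 555.6 -174. ] meanr 10.6 corner deg mod60 47.4 amp6 0.23 amp4 0.05 corner4 17.3
scene area 151 ctr [ 617.1 -157.6] meanr 13.8 corner deg mod60 16.2 amp6 1.24 amp4 2.26 corner4 85.6
scene area 538 ctr [ 666.1 -128.9] meanr 28.0 corner deg mod60 48.5 amp6 0.52 amp4 1.61 corner4 82.7
scene area 145 ctr [ 569.6 -109.1] meanr 15.7 corner deg mod60 50.0 amp6 0.37 amp4 0.76 corner4 83.1
[280.95243104 301.5564365 ] [411.71831967 231.13181696]
well [ 555.48232961 -174.52325549  133.        ]
```

```bash
python3 - <<'E'
from hexa import *
hexm("scene",(264,288,298,316))
st()
E
```

```text
scene area 30 ctr [ 595.5 -178.7] meanr 6.6 corner deg mod60 52.0 amp6 0.21 amp4 0.31 corner4 82.9
scene area 91 ctr [ 548.5 -203.6] meanr 11.0 corner deg mod60 53.7 amp6 0.31 amp4 1.27 corner4 82.8
scene area 46 ctr [ 554.7 -187.5] meanr 14.0 corner deg mod60 42.3 amp6 0.18 amp4 0.26 corner4 72.8
scene area 74 ctr [ 555.5 -172.7] meanr 11.2 corner deg mod60 46.6 amp6 0.24 amp4 0.03 corner4 68.6
scene area 22 ctr [ 571.6 -161.7] meanr 5.6 corner deg mod60 39.5 amp6 0.41 amp4 0.39 corner4 40.3
scene area 87 ctr [ 557.7 -140.1] meanr 12.0 corner deg mod60 17.6 amp6 0.38 amp4 0.52 corner4 87.7
16.9 [524.8 104.3 281.3] yaw of tool x,y: -175.73 94.27 F [ 0.6  0.3 -0.9] gap 15.8 tilt [-0.0006 -0.0002]
```

```bash
python3 -m crank '-1 0 0 0 0 0 5.75;-1 0 0 0 0 0 5.75;-1 0 0 0 0 0 5.75;-1 0 0 0 0 0 0;-1 0 0 0 0 0 0' >/dev/null
python3 -m crank '-1 -5 -15 0 0 0 0;-1 -10 -27 0 0 0 0;-1 -10 -27 0 0 0 0;-1 -10 -30 0 0 0 0;-1 -10 -30 0 0 0 0' |egrep 'pos|ft_for'
python3 -m crank '-1 -12 -33 0 0 0 0;-1 -12 -33 0 0 0 0;-1 -10 -30 0 0 0 0;-1 -8.7 -23.4 0 0 0 0;-1 -5 -15 0 0 0 0' |egrep 'pos|ft_for'
python3 -m crank '-1 0 0 10 0 0 0;-1 0 0 15 0 0 0;-1 0 0 8 0 0 0;-1 0 0 0 0 0 0;-1 0 0 0 0 0 0' |egrep 'pos|ft_for'
python3 - <<'E'
from h import *
st()
S=crop("scene","pics/s5.png",240,230,340,330,6)
E
```

```text
position: [539.8, -32.6, 281.7]
ft_force: [0.1, -0.3, -2.5]
position: [555.9, -175.5, 281.6]
ft_force: [0.5, 0.1, -1.5]
position: [556.1, -172.3, 248.6]
ft_force: [0.1, -0.8, -1.6]
18.9 [ 556.1 -172.3  248.6] yaw of tool x,y: 167.1 77.1 F [ 0.1 -0.8 -1.6] gap 15.8 tilt [-0.0003  0.0003]
```

View pics/s5.png

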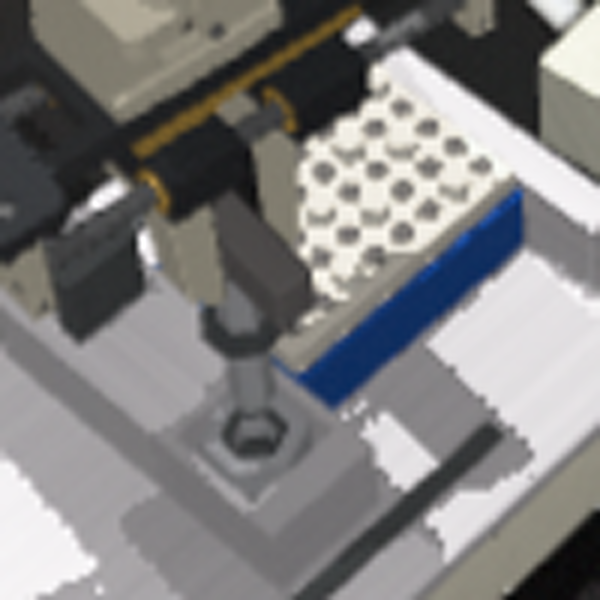

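The scene view shows the key upright above the socket: tip at about (250,412), socket centre at about (254,436). I'll compare these with the projections.

```bash
python3 - <<'E'
from h import *
S=viewer.snapshot("scene")
f=lambda X:((proj(S,X)-[240,230]+.5)*6-.5).round(1)
print("sock",f((555.5,-173.4,134)),"tip",f((556.1,-172.3,152)), "tip+x1", f((557.1,-172.3,152)),"+y1",f((556.1,-171.3,152)),"collar",f((556.1,-172.3,197)))
im=S["frame"][230:330,240:340,:].mean(2)
for v in range(56,78,1): print(v,im[v,32:54].astype(int))
E
```

```text
sock [252.6 432.8] tip [251.2 403.1] tip+x1 [253.4 404.5] +y1 [253.1 401.2] collar [239.  328.6]
56 [165 129  81  54  51  53  52  52  53  54  53  52  51  51 103 140 133 144
 146 147 145 128]
57 [165 165 132  74  52  52  53  54  53  52  53  52  52  80 139 147 147 145
 145 145 127 124]
58 [165 164 165 119  87  58  53  51  51  52  57  55  71 113 124 141 147 145
 137 127 124 118]
59 [164 164 164 166 149  94  68  68  71  72  88  80  88  96 115 126 138 132
 126 123 115  94]
60 [162 163 164 166 166 130 104 107 113 114 114 101  91  94  94 116 125 130
 130 115  76  63]
61 [163 162 166 165 165 137 106 106 112 115 114 104  93 108 110  96 113 125
 135  78  62  55]
62 [161 162 163 163 160 129 104 104 113 115 115 105  92 106 129 114  92  92
  70  61  56  52]
63 [162 161 158 158 140 129 105 101 112 114 115 111  94  98 127 134 124  92
  69  57  55  52]
64 [166 163 138 134 135 133 107  99 112 114 114 113  94  89 118 130 134 123
  99  67  53  51]
65 [167 168 141 134 132 124 106 100 111 114 114 114  96  94 113 119 129 133
 133 102  73  55]
66 [165 161 142 134 125 119 113 103 109 113 113 115 101 108 117
[... 364 characters left out ...]
  98  71  59  76 115 120
 117 109 114 119]
71 [115 115 117 119 118  79  57  79 106 112 112 110 104  93  66  59 113 119
 117 104 113 116]
72 [115 116 118 121 110  65  62  85  97 101 100  91  84  93  64  89 117 119
 109  99 111 117]
73 [113 115 124 130 129  82  63  85  75  57  53  53  52  68  58 113 120 116
 100  95 114 126]
74 [116 108 134 148 150 119  75  73  58  53  54  54  52  47  87 117 119 109
  93  94 124 134]
75 [132 114 116 136 144 147 119  72  59  62  61  68  66  70 115 121 117  99
  95 114 132 136]
76 [153 135 116 117 135 143 148 123 103 102 101 103 105 117 122 120 108  97
 114 132 135 135]
77 [132 159 144 116 115 134 151 158 155 148 147 125 119 118 118 117 105 116
 132 135 135 135]
```

```bash
python3 -m crank '-1 0.4 -0.8 4 0 0 0;-1 0 0 4 0 0 0;-1 0 0 3 0 0 0;-1 0 0 2 0 0 0;-1 0 0 1 0 0 0' |egrep 'pos|ft_for'
python3 -m crank '-1 0 0 1 0 0 0;-1 0 0 1 0 0 0;-1 0 0 1 0 0 0;-1 0 0 1 0 0 0;-1 0 0 1 0 0 0' |egrep 'pos|ft_for'
python3 -c "from h import *;st()"
```

```text
position: [555.4, -173.8, 234.3]
ft_force: [-0.2, 0.7, -2.4]
position: [555.5, -173.9, 229.6]
ft_force: [0.6, 0.3, -0.8]
20.0 [ 555.5 -173.9  229.6] yaw of tool x,y: 167.02 77.02 F [ 0.6  0.3 -0.8] gap 15.9 tilt [ 0.0002 -0.    ]
```

Tip at z≈133 with no contact, so I'll continue gently.

```bash
python3 -m crank '-1 0 0 1 0 0 0;-1 0 0 1 0 0 0;-1 0 0 1 0 0 0;-1 0 0 1 0 0 0;-1 0 0 0 0 0 0' |egrep 'pos|ft_for'
python3 -m crank '-1 0 0 1 0 0 0;-1 0 0 1 0 0 0;-1 0 0 1 0 0 0;-1 0 0 0 0 0 0;-1 0 0 0 0 0 0' |egrep 'pos|ft_for|gap'
python3 -c "from h import *;st()"
```

```text
position: [555.4, -173.9, 225.5]
ft_force: [-0.1, -0.2, -1.1]
position: [555.4, -173.9, 222.6]
ft_force: [-0.5, 0.3, -2.6]
finger_gap: 0.168
21.0 [ 555.4 -173.9  222.6] yaw of tool x,y: 167.01 77.01 F [-0.5  0.3 -2.6] gap 15.6 tilt [-0. -0.]
```

```bash
python3 -m crank '-1 0 0 1 0 0 0;-1 0 0 1 0 0 0;-1 0 0 1 0 0 0;-1 0 0 1 0 0 0;-1 0 0 0 0 0 0' |egrep 'pos|ft_for'
python3 -m crank '-1 0 0 1 0 0 0;-1 0 0 1 0 0 0;-1 0 0 1 0 0 0;-1 0 0 1 0 0 0;-1 0 0 0 0 0 0' |egrep 'pos|ft_for|gap'
python3 -c "from h import *;st()"
```

```text
position: [555.4, -173.9, 218.5]
ft_force: [0.1, -0.0, -1.0]
position: [555.6, -174.0, 215.3]
ft_force: [-0.9, 1.4, 6.2]
finger_gap: 0.169
22.0 [ 555.6 -174.   215.3] yaw of tool x,y: 167.01 77.01 F [-0.9  1.4  6.2] gap 15.7 tilt [ 0.0007 -0.0001]
```

```bash
python3 -m crank '-1 0 0 0 0 0 5;-1 0 0 0 0 0 5;-1 0 0 0 0 0 5;-1 0 0 0 0 0 5;-1 0 0 0 0 0 5' |egrep 'ft_for'
python3 -c "from h import *;s,_=st();print(s['moment'])"
python3 -m crank '-1 0 0 0 0 0 5;-1 0 0 0 0 0 5;-1 0 0 0 0 0 5;-1 0 0 0 0 0 5;-1 0 0 0 0 0 5' |egrep 'ft_for'
python3 -c "from h import *;s,_=st();print(s['moment'])"
python3 -m crank '-1 0 0 0 0 0 3;-1 0 0 0 0 0 3;-1 0 0 0 0 0 2;-1 0 0 0 0 0 2;-1 0 0 0 0 0 0' |egrep 'ft_for'
python3 -c "from h import *;s,_=st();print(s['moment'])"
```

```text
ft_force: [-0.4, -0.6, 3.7]
22.5 [ 555.9 -174.3  215.4] yaw of tool x,y: 141.82 51.82 F [-0.4 -0.6  3.7] gap 15.8 tilt [ 0.0015 -0.0006]
[-0.21147487  0.18577012  0.14432602]
ft_force: [0.2, -0.8, 3.1]
23.0 [ 556.2 -174.3  215.4] yaw of tool x,y: 116.83 26.83 F [ 0.2 -0.8  3.1] gap 15.8 tilt [ 0.002  -0.0006]
[-0.17037028 -0.02053113  0.1076111 ]
ft_force: [0.0, -1.2, 6.7]
23.5 [ 556.2 -174.2  215.3] yaw of tool x,y: 106.96 16.96 F [ 0.  -1.2  6.7] gap 15.7 tilt [ 0.002  -0.0007]
[-0.27650641 -0.06433769  0.14433923]
```

Moment about 0.12 N m, so the screw is turning. I'll continue to the stop.

```bash
python3 -m crank '-1 0 0 0 0 0 2;-1 0 0 0 0 0 2;-1 0 0 0 0 0 2;-1 0 0 0 0 0 0;-1 0 0 0 0 0 0' |egrep 'ft_for'
python3 -c "from h import *;s,_=st();print(s['moment'])"
python3 -m crank '-1 0 0 0 0 0 2;-1 0 0 0 0 0 2;-1 0 0 0 0 0 0;-1 0 0 0 0 0 0;-1 0 0 0 0 0 0' |egrep 'ft_for'
python3 -c "from h import *;s,_=st();print(s['moment'])"
```

```text
ft_force: [0.3, -1.0, 5.5]
24.0 [ 556.3 -174.3  215.4] yaw of tool x,y: 101.02 11.02 F [ 0.3 -1.   5.5] gap 15.8 tilt [ 0.0022 -0.0007]
[-0.23768355 -0.14965494  0.1061279 ]
ft_force: [0.4, -0.9, 5.2]
24.5 [ 556.3 -174.3  215.3] yaw of tool x,y: 97.02 7.02 F [ 0.4 -0.9  5.2] gap 15.9 tilt [ 0.0022 -0.0007]
[-0.25556727 -0.17883006  0.15323048]
```

```bash
python3 -m crank '-1 0 0 0 0 0 2;-1 0 0 0 0 0 2;-1 0 0 0 0 0 0;-1 0 0 0 0 0 0;-1 0 0 0 0 0 0' |egrep 'ft_for'
python3 -c "from h import *;s,_=st();print(s['moment'])"
```

```text
ft_force: [0.7, -0.3, 6.1]
25.0 [ 556.4 -174.3  215.4] yaw of tool x,y: 93.0 3.0 F [ 0.7 -0.3  6.1] gap 15.6 tilt [ 0.0022 -0.0008]
[-0.28490239 -0.2112474   0.20006353]
```

```bash
python3 -m crank '-1 0 0 0 0 0 2;-1 0 0 0 0 0 2;-1 0 0 0 0 0 0;-1 0 0 0 0 0 0;-1 0 0 0 0 0 0' |egrep 'ft_for'
python3 -c "from h import *;s,_=st();print(s['moment'])"
python3 -m crank '-1 0 0 0 0 0 2;-1 0 0 0 0 0 2;-1 0 0 0 0 0 0;-1 0 0 0 0 0 0;-1 0 0 0 0 0 0' |egrep 'ft_for'
python3 -c "from h import *;s,_=st();print(s['moment'])"
```

```text
ft_force: [0.5, 0.6, 5.5]
25.5 [ 556.4 -174.4  215.3] yaw of tool x,y: 89.04 -0.96 F [0.5 0.6 5.5] gap 15.4 tilt [ 0.0022 -0.0011]
[-0.44866839 -0.26732849  0.48711114]
ft_force: [0.9, -0.9, 6.1]
26.0 [ 556.4 -174.2  215.4] yaw of tool x,y: 85.08 -4.92 F [ 0.9 -0.9  6.1] gap 16.0 tilt [ 0.002 -0.001]
[-0.35881298 -0.1319657   0.7147863 ]
```

Moment has risen to 0.71 N m, so the screw is at its stop. I'll relax within the play and pull out.

```bash
python3 -m crank '-1 0 0 -1 0 0 -4;-1 0 0 -1 0 0 -4;-1 0 0 0 0 0 -4;-1 0 0 0 0 0 -2;-1 0 0 0 0 0 0' |egrep 'ft_for'
python3 -c "from h import *;s,_=st();print(s['moment'])"
python3 -m crank '-1 0 0 -3 0 0 0;-1 0 0 -5 0 0 0;-1 0 0 -5 0 0 0;-1 0 0 -5 0 0 0;-1 0 0 -5 0 0 0' |egrep 'ft_for'
python3 -c "from h import *;s,_=st();print(s['moment'])"
```

```text
ft_force: [1.7, -2.1, -2.6]
26.5 [ 555.5 -174.   216.5] yaw of tool x,y: 98.98 8.98 F [ 1.7 -2.1 -2.6] gap 15.5 tilt [0.0003 0.    ]
[-0.34066418 -0.51377946  0.04741275]
ft_force: [-0.3, -0.3, -1.6]
27.0 [ 555.2 -173.7  240.2] yaw of tool x,y: 99.01 9.01 F [-0.3 -0.3 -1.6] gap 15.4 tilt [-0.0003  0.0003]
[-0.04218165  0.05045231 -0.01525772]
```

```bash
python3 -m crank '-1 0 0 -8 0 0 0;-1 0 0 -12 0 0 0;-1 0 0 -12 0 0 0;-1 0 0 -9 0 0 0;-1 0 0 0 0 0 0' |egrep 'ft_for'
python3 -m crank '-1 15 0 0 0 0 0;-1 28 1.5 0 0 0 0;-1 30 1.5 0 0 0 0;-1 33 2 0 0 0 0;-1 33.4 2 0 0 0 0' |egrep 'pos'
python3 -m crank '-1 33 2 0 0 0 0;-1 33 1.5 0 0 0 0;-1 30 1.5 0 0 0 0;-1 28 1.4 0 0 0 0;-1 16 0 0 0 0 0' |egrep 'pos'
python3 -m crank '-1 0 0 0 0 0 -6.1;-1 0 0 0 0 0 -6.1;-1 0 0 0 0 0 -6.1;-1 0 0 0 0 0 -6.1;-1 0 0 0 0 0 -6.1' |egrep 'pos'
python3 -m crank '-1 0 0 0 0 0 -6.1;-1 0 0 0 0 0 -6.1;-1 0 0 0 0 0 -6.1;-1 0 0 0 0 0 -6.1;-1 0 0 0 0 0 -6.1' |egrep 'pos'
python3 -m crank '-1 0 0 0 0 0 -6.1;-1 0 0 0 0 0 -6.1;-1 0 0 0 0 0 -6.1;-1 0 0 0 0 0 -6;-1 0 0 0 0 0 0' |egrep 'pos'
python3 - <<'E'
from hexa import *
st()
hexm("top",(398,217,426,246));hexm("scene",(270,291,292,312))
S=crop("scene","pics/s6.png",280,150,380,250,6)
print(((proj(S,(524.9,104.3,185))-[280,150]+.5)*6-.5).round(1))
E
```

```text
ft_force: [0.0, 0.5, -1.7]
position: [539.5, -32.9, 280.0]
position: [523.5, 107.8, 279.9]
position: [523.8, 105.2, 280.0]
position: [523.8, 105.1, 280.0]
position: [524.0, 104.8, 280.1]
30.0 [524.  104.8 280.1] yaw of tool x,y: -175.56 94.44 F [-0.4 -0.2 -0.8] gap 15.7 tilt [-0.0013 -0.    ]
top area 65 ctr [ 555.6 -174. ] meanr 10.6 corner deg mod60 50.2 amp6 0.24 amp4 0.05 corner4 58.6
scene area 44 ctr [ 554.3 -187.2] meanr 14.2 corner deg mod60 51.6 amp6 0.07 amp4 0.19 corner4 84.1
scene area 75 ctr [ 555.5 -172.8] meanr 11.3 corner deg mod60 50.9 amp6 0.27 amp4 0.05 corner4 6.3
[397.7 320. ]
```

View pics/s6.png

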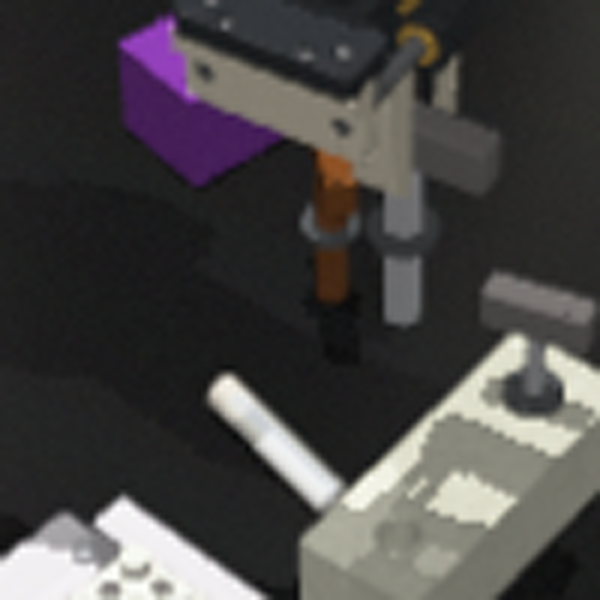

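The screw's corner angle is now about 50.6° mod 60, and a fully tightened screw should give 50.9°. In the picture the key hangs upright with its tip at about (402,320), and its hole is at about (400,535).

```bash
python3 - <<'E'
from h import *
S=viewer.snapshot("scene")
s=lambda u,v,z:ray(S,280+(u+.5)/6-.5,150+(v+.5)/6-.5,z)
print("tip",s(402,320,184),"hole",s(400,534,55))
im=S["frame"][150:250,280:380].mean(2)
for v in range(83,96): print(v,im[v,58:78].astype(int))
T=viewer.snapshot("top");print(monitor.get_state()["position"])
E
```

```text
tip [525.71009451 106.09583815 184.        ] hole [526.67078798 105.94714888  55.        ]
83 [234 237 239 232 179 163 163 156 136 133 134 134 134 157 208 213 213 214
 216 217]
84 [223 230 232 181 163 162 165 141 135 135 133 132 132 196 200 211 215 216
 217 215]
85 [166 165 165 164 163 162 159 145 140 139 135 134 132 130 133 193 200 201
 216 216]
86 [168 166 166 165 163 156 144 145 135 137 130 128 129 130 134 134 134 136
 196 205]
87 [165 166 165 164 153 131 121 125 128 128 119 121 129 134 135 135 135 136
 133 130]
88 [164 164 163 165 138 121 121 124 131 127 120 111 124 134 134 134 134 134
 132 131]
89 [167 162 162 164 135 120 124 127 129 126 120 110 124 130 133 133 133 134
 132 130]
90 [167 164 165 168 148 124 127 129 130 124 122 121 130 138 140 135 133 131
 130 132]
91 [164 163 165 162 142 129 130 138 133 128 129 134 140 156 161 143 140 141
 135 132]
92 [163 157 159 141 137 134 135 152 140 135 135 140 157 160 160 159 160 162
 141 124]
93 [165 140 136 138 138 136 135 134 133 133 132 155 162 162 159 161 160 156
 137 115]
94 [161 141 134 135 136 139 137 135 133 132 132 152 159 160 159 161 154 134
 116 112]
95 [131 134 135 136 136 138 138 134 134 136 137 135 151 154 153 154 134 113
 111 111]
[524.63414713 104.40521306 280.47908799]
```

```bash
python3 -m crank '-1 -0.4 0 15 0 0 0;-1 0 0 30 0 0 0;-1 0 0 35 0 0 0;-1 0 0 25 0 0 0;-1 0 0 10 0 0 0' |egrep 'pos|ft_for'
python3 -m crank '-1 0 0 4 0 0 0;-1 0 0 3 0 0 0;-1 0 0 2 0 0 0;-1 0 0 2 0 0 0;-1 0 0 2 0 0 0' |egrep 'pos|ft_for'
python3 -m crank '-1 0 0 2 0 0 0;-1 0 0 2 0 0 0;-1 0 0 2 0 0 0;-1 0 0 2 0 0 0;-1 0 0 0 0 0 0' |egrep 'pos|ft_for'
```

```text
position: [524.2, 104.1, 163.5]
ft_force: [-0.6, 0.0, -1.9]
position: [525.6, 104.3, 153.2]
ft_force: [0.1, -0.2, -1.3]
position: [525.2, 104.2, 144.3]
ft_force: [-0.1, 0.1, -2.3]
```

```bash
python3 -m crank '-1 0 0 4 0 0 0;-1 0 0 4 0 0 0;-1 0 0 4 0 0 0;-1 0 0 4 0 0 0;-1 0 0 4 0 0 0' |egrep 'pos|ft_for'
python3 -m crank '-1 0 0 4 0 0 0;-1 0 0 4 0 0 0;-1 0 0 3 0 0 0;-1 0 0 2 0 0 0;-1 0 0 1 0 0 0' |egrep 'pos|ft_for'
python3 -m crank '-1 0 0 1 0 0 0;-1 0 0 1 0 0 0;-1 0 0 1 0 0 0;-1 0 0 1 0 0 0;-1 0 0 0 0 0 0' |egrep 'pos|ft_for'
```

```text
position: [525.2, 104.2, 124.2]
ft_force: [-0.3, -0.0, -2.0]
position: [525.2, 104.2, 110.4]
ft_force: [0.3, 0.4, -1.6]
position: [525.3, 104.2, 106.6]
ft_force: [0.3, -0.0, -0.9]
```

Now at its original height. One more 0.5 mm, then release and lift straight up.

```bash
python3 -m crank '-1 0 0 0.5 0 0 0;-1 0 0 0.5 0 0 0;-1 0 0 0 0 0 0;1 0 0 0 0 0 0;1 0 0 0 0 0 0' |egrep 'pos|ft_for'
python3 -m crank '1 0 0 0 0 0 0;1 0 0 0 0 0 0;1 0 0 0 0 0 0;1 0 0 0 0 0 0;1 0 0 0 0 0 0' |egrep 'pos|gap'
python3 -m crank '1 0 0 -10 0 0 0;1 0 0 -20 0 0 0;1 0 0 -30 0 0 0;1 0 0 -30 0 0 0;1 0 0 -30 0 0 0' |egrep 'pos|ft_for'
python3 -m crank '1 0 -10 -15 0 0 0;1 -20 -30 0 0 0 0;1 -20 -30 0 0 0 0;1 -20 -30 0 0 0 0;1 -20 -30 0 0 0 0' |egrep 'pos|ft_for'
python3 - <<'E'
from h import *
crop("scene","pics/s7.png",190,170,420,370,3)
E
```

```text
position: [525.4, 104.2, 105.8]
ft_force: [-0.3, -0.1, -1.1]
position: [525.3, 104.2, 105.6]
finger_gap: 0.722
position: [525.1, 104.0, 227.5]
ft_force: [0.6, -0.3, -0.1]
position: [615.5, -20.6, 241.7]
ft_force: [0.5, 1.2, 0.6]
```

View pics/s7.png

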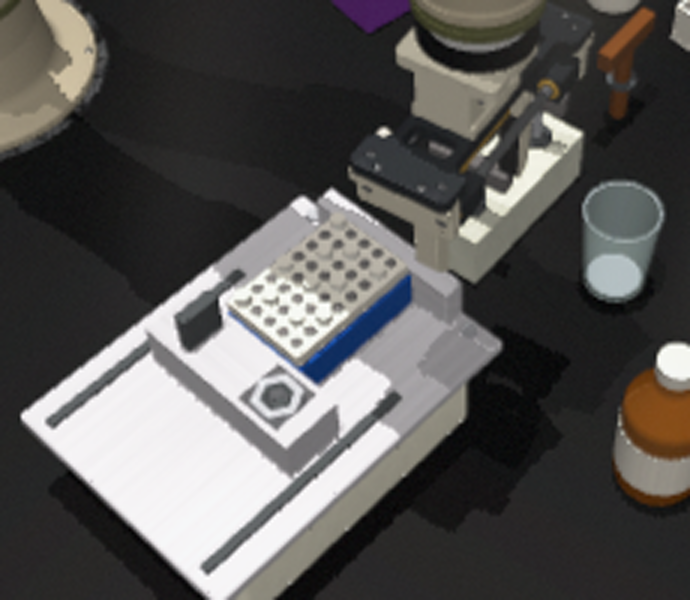

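The rack is clamped between jaw and fence, and the gripper hides the key. I've used my ten pictures, so I'll move the arm away and check numerically against the first frames.

```bash
python3 -m crank '1 0 -40 0 0 0 0;1 0 -40 0 0 0 0;1 0 -40 0 0 0 0;1 0 -40 0 0 0 0;1 0 -40 0 0 0 0' |egrep 'pos|ft_for'
python3 - <<'E'
from h import *
for n,b in(("scene",(325,190,390,265)),("top",(235,220,312,270))):
    x0,y0,x1,y1=b; a=cv2.imread(f"pics/{n}0.png")[y0:y1,x0:x1].astype(int); c=viewer.snapshot(n)["frame"][y0:y1,x0:x1,::-1].astype(int)
    d=np.abs(a-c).max(2)>40; ys,xs=np.nonzero(d); print(n,d.sum(),(xs.min()+x0,xs.max()+x0,ys.min()+y0,ys.max()+y0) if d.sum() else "", list(zip(xs+x0,ys+y0))[:25])
st()
E
```

```text
position: [629.6, -220.2, 241.5]
ft_force: [0.6, 0.8, 0.3]
scene 141 (np.int64(325), np.int64(360), np.int64(222), np.int64(264)) [(np.int64(352), np.int64(222)), (np.int64(354), np.int64(223)), (np.int64(356), np.int64(224)), (np.int64(343), np.int64(228)), (np.int64(360), np.int64(228)), (np.int64(343), np.int64(229)), (np.int64(344), np.int64(229)), (np.int64(360), np.int64(229)), (np.int64(360), np.int64(230)), (np.int64(349), np.int64(231)), (np.int64(360), np.int64(231)), (np.int64(343), np.int64(232)), (np.int64(349), np.int64(232)), (np.int64(351), np.int64(232)), (np.int64(352), np.int64(232)), (np.int64(349), np.int64(233)), (np.int64(353), np.int64(233)), (np.int64(354), np.int64(233)), (np.int64(350), np.int64(234)), (np.int64(355), np.int64(234)), (np.int64(356), np.int64(234)), (np.int64(351), np.int64(235)), (np.int64(351), np.int64(236)), (np.int64(351), np.int64(237)), (np.int64(337), np.int64(238))]
top 5 (np.int64(298), np.int64(298), np.int64(248), np.int64(253)) [(np.int64(298), np.int64(248)), (np.int64(298), np.int64(249)), (np.int64(298), np.int64(251)), (np.int64(298), np.int64(252)), (np.int64(298), np.int64(253))]
35.9 [ 628.7 -226.   241.4] yaw of tool x,y: -176.13 93.87 F [ 0.   0.2 -0.2] gap 93.0 tilt [ 0.0002 -0.0037]
```

```bash
python3 -m crank '1 0 0 0 0 0 0;1 0 0 0 0 0 0;1 0 0 0 0 0 0;1 0 0 0 0 0 0;1 0 0 0 0 0 0' |egrep 'ft_for'
python3 -c "from cell import hand_in;print(hand_in())"
```

```text
ft_force: [-0.5, 0.6, 0.1]
the job is handed in; nothing more can be done
None
```

I handed the job in: the rack is trapped between jaw and fence, the screw is turned to its stop, and the large key is back in its hole at its original height, in about 36 s of the 72 s allowed.

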